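# Load the yeast shaker

## Robot

A 6-joint arm with a two-finger parallel gripper is mounted at the origin on the work surface. World frame = base frame: x ahead of the robot, y to its left, z up, the work surface at z = 0. Lengths are in m, angles in degrees, forces in N, time in s.
With the tool pointing down it reaches from about 0.4 to 0.825 m from the base axis. Payload 7 kg.
Tool frame: the origin (TCP) lies between the finger pads; the fingertips stand 17 mm ahead of it and the grasp point (between the pads) lies 2 mm behind it; x points along the fingers, y is the direction in which the jaws open and shut, and the axes are right-handed (so a half turn about x gives the same grasp; the last joint's range is limited). The gripper opens to 88 mm and grips with 3 to 60 N. Pads are 19 mm wide; open, the fingers measure 130 mm over their backs; the gripper's body (78 mm by 193 mm) begins 47 mm behind the grasp point.
Start: joints at [-49.154, 20.546, 0.682, 0, -70.136, -16.507], TCP at [0.278, -0.615, 0.244] pointing down, gripper open.
Joint ranges: [-176.03, 176.03], [-82.01, 121.73], [-58.28, 71.71], [-173.87, 95.51], [-174.79, -0.11], [-173.66, 173.66]. Speed limits (degrees/s): [136.94, 136.94, 172.46, 180, 180, 180].

## Interface

Orientations are given as [roll, pitch, yaw] about the fixed x, y, z axes, in that order (R = Rz(yaw) Ry(pitch) Rx(roll)).
In Python, from plant import r gives the robot as it stands.
- The arm moves only by the shell command python3 -m jog 'ROWS' [FORCE]. ROWS is a JSON object of lists of equal length, an entry for each row: "fingers": the opening, from 0 (shut) to 1 (fully open); "dp": the shift along the tool's x, y, z in mm, a list of three; "twist": the turn about the tool's x in degrees. In form: {"fingers": [fingers, ...], "dp": [[dx, dy, dz], ...], "twist": [twist, ...]}. A call has exactly 5 rows; each row is the pose to reach, as a shift and turn from the pose measured when the call began, along the tool's axes at that moment; what a row does not reach only later rows make up. A row lasts 1/10 s, in which the tool goes at most 50 mm and 8.59 degrees, less where a joint would pass 70% of its speed; a pose out of reach is approached as far as the arm can. A call with a gripper value outside its range is refused whole. The fingers move at their own pace and stop on an object; FORCE is the grip in N (left out, the last holds). Time passes only in rows, so rows that repeat a pose let the fingers close, or fill a call up. It gives the time, the measured TCP pose, the force and the opening at its end, in the units of the state.
- r.get_state(): the state, without advancing time (a new reading comes with each control period).
- r.capture(name): name is "side" or "top" or "wrist"; returns a dict with "frame" (384x512x3 uint8, red, green, blue), "intrinsics" (3x3 intrinsics, pixels), "pose" (4x4, takes a point from camera to world coordinates). Camera axes: x right, y down, z forward; pixel columns grow to the right and rows downward; lengths in m; the calibration is good to about 2 mm. A picture is of the moment at which its call begins. There is no depth.
- r.close_job(): hands the job in, once; it reports no verdict.
The state is a dict: "time_s": time; "joints": joint angles; "qd": joint speeds; "joint_torque": joint torques, N m; "tcp_pos": TCP position; "eef_rot": TCP orientation; "contact_force": force on the tool from outside, world axes, zero at the start; "moment": the same for the moment, N m; "gripper_width": finger opening in m.
Only numpy, scipy, OpenCV 4.12 (cv2) and the standard library are available. Lean on these libraries where they do the work, as an engineer would, in place of code of your own. Each camera call takes 0.05 s, during which the arm holds its last target. There are 200 camera calls.

## Task

Load the shaker for the yeast starters: nudge the three squat white jars on its platform into a straight, even row, each touching the fixed back bar (the one on the far side from the robot) and centred on one of its three black rubber sleeves. Clamp the row by sliding the near bar up until its sleeves bear on all three jars. Keep the jars upright and do not disturb the other things on the bench.

Things in the scene. Friction and masses are not known exactly. Their poses are not given: they have to be found in the camera images.
- shaker: bench-top orbital shaker, switched off and fixed: white housing, flat aluminium platform 370 (x) x 450 (y) mm, its top 118 mm above the bench. Origin: centre of the underside, on the bench; x points from the robot side to the back bar, y to the left. At y = +-205 mm side rails (top 22 mm above the platform) with end posts 26 mm high carry the clamp bar.
- back_mid (a point): middle of the fixed back bar, on its axis, 34 mm above the platform, at shaker x = +160 mm: 12 mm steel rod along y with three black rubber sleeves of 20 mm diameter, 44 mm long, at the middle and 125 mm either side. Axes as the shaker's.
- seat_left (a point): place on the platform top where a jar's underside centre lies when the jar touches the left (+y) rubber sleeve of the fixed back bar, centred on it. x points to the back bar, as the shaker's x. The three places are 125 mm apart in a line.
- seat_mid (a point): place on the platform top where a jar's underside centre lies when the jar touches the middle rubber sleeve of the fixed back bar, centred on it. x points to the back bar, as the shaker's x. The three places are 125 mm apart in a line.
- seat_right (a point): place on the platform top where a jar's underside centre lies when the jar touches the right (-y) rubber sleeve of the fixed back bar, centred on it. x points to the back bar, as the shaker's x. The three places are 125 mm apart in a line.
- clamp (a joint): travel of the near clamp bar along the shaker's x, m: 0 fully open (bar axis at shaker x = -130 mm), grows towards the back bar, stop at 0.200. Reads about 0.178 when its sleeves touch jars that stand against the back bar. Slides stiffly (about 3 N), stays where it is left; push it from the robot side, anywhere on the bar.
- clamp_mid (a point): middle of the clamp bar, on its axis, 34 mm above the platform; moves with it. A bar like the back bar: 12 mm rod along y, 20 mm rubber sleeves 44 mm long at the middle and 125 mm either side; at its ends carriages 34 x 30 mm with black star knobs (top 68 mm above the platform), which need no turning.
- jar_a: squat white plastic screw-lid jar, closed and full, about 0.42 kg: round, 92 mm diameter up to 54 mm high, lid 88 mm diameter, 75 mm high in all. Origin: centre of its underside, z up. Slides on the platform. Identical to the other two; any jar may go to any place.
- jar_b: squat white plastic screw-lid jar, closed and full, about 0.42 kg: round, 92 mm diameter up to 54 mm high, lid 88 mm diameter, 75 mm high in all. Origin: centre of its underside, z up. Slides on the platform. Identical to the other two; any jar may go to any place.
- jar_c: squat white plastic screw-lid jar, closed and full, about 0.42 kg: round, 92 mm diameter up to 54 mm high, lid 88 mm diameter, 75 mm high in all. Origin: centre of its underside, z up. Slides on the platform. Identical to the other two; any jar may go to any place.
- bottle_1: bystander, to be left alone: empty amber beer bottle, 61 mm diameter, 230 mm high, standing; origin under its centre
- bottle_2: bystander, to be left alone: empty amber beer bottle, 61 mm diameter, 230 mm high, standing; origin under its centre
- jug: bystander, to be left alone: white mug-shaped jug, 100 mm diameter, 130 mm high, handle on its +y side; origin under its centre
- sprayer: bystander, to be left alone: clear spray bottle, 74 mm diameter, 185 mm high with its grey head; origin under its centre
- spoon: bystander, to be left alone: steel spoon, 240 mm long, lying along its x on the bench
- lid_ring: bystander, to be left alone: white ring of a lid, 88 mm diameter, 14 mm high, lying on the bench; origin under its centre
- spare_jar: bystander, to be left alone: narrow white jar, 64 mm diameter, 100 mm high, standing on the bench; origin under its centre
There are look-alikes about, which are no part of the job. What is shaped like the jar_a but purple is not meant.

How it is judged (in metres and radians):
At the end, for the whole second after the job is handed in: At each of the three sleeves of the back bar a jar stands upright on the platform, its centre within 12 mm of the place where it touches the sleeve centrally; the clamp bar is slid up against the jars (its travel above 0.173 m); the jars are at rest (horizontal distance between any of jar_a, jar_b, jar_c and seat_left below 0.012 m and horizontal distance between any of jar_a, jar_b, jar_c and seat_mid below 0.012 m and horizontal distance between any of jar_a, jar_b, jar_c and seat_right below 0.012 m and value of joint clamp above 0.173 m and angle between each of jar_a, jar_b, jar_c's own z axis and vertical below 0.06 rad and linear speed of each of jar_a, jar_b, jar_c below 0.01 m/s and z of jar_a in the frame of seat_mid between -0.006 and 0.006 m and z of jar_b in the frame of seat_mid between -0.006 and 0.006 m and z of jar_c in the frame of seat_mid between -0.006 and 0.006 m).
It fails at once if a jar is tipped over or thrown off its base (angle between any of jar_a, jar_b, jar_c's own z axis and vertical above 0.4 rad).
It fails at once if a bystander is disturbed (moved more than 25 mm) (distance of any of bottle_1, bottle_2, jug, sprayer, spoon, lid_ring, spare_jar from where it was at the start of the episode above 0.025 m).
It also fails if it takes over 72 s, if anything falls off the work surface, if the arm or the gripper's body presses on something with over 40 N, if the wrist force passes 120 N, or if a joint passes its speed limit or range.

## Working session

There is one attempt and no reset: what is moved stays moved. The work goes in short steps, Python scripts to look and compute and a shell command to move; the robot and the scene stay as the last step left them, time stands still between calls to the robot, and variables do not carry over. Pictures are saved under pics/ and viewed, on a budget of 10 in all, crops included, one or two more only if the job needs it, and the job is handed in when it is done.

```bash
mkdir -p pics; python3 - <<'E'
from plant import r
import cv2,numpy as np
for n in ("top","side"):
    c=r.capture(n); cv2.imwrite(f"pics/{n}0.png",cv2.cvtColor(c["frame"],cv2.COLOR_RGB2BGR))
    np.savez(f"{n}.npz",K=c["intrinsics"],P=c["pose"]); print(n,c["intrinsics"].round(1).tolist(),c["pose"].round(3).tolist())
print(r.get_state())
a=cv2.imread("pics/top0.png");cv2.imwrite("pics/top0b.png",cv2.resize(a,(800,600),interpolation=cv2.INTER_CUBIC))
E
```

```text
top [[399.4, 0.0, 256.6], [0.0, 399.4, 192.7], [0.0, 0.0, 1.0]] [[0.003, -0.997, 0.08, 0.45], [-1.0, -0.002, 0.008, 0.022], [-0.008, -0.08, -0.997, 1.151], [0.0, 0.0, 0.0, 1.0]]
side [[357.4, 0.0, 257.3], [0.0, 357.4, 191.5], [0.0, 0.0, 1.0]] [[0.879, 0.278, -0.387, 0.99], [0.476, -0.546, 0.689, -0.764], [-0.02, -0.79, -0.613, 0.828], [0.0, 0.0, 0.0, 1.0]]
{'time_s': 0.1, 'joints': array([-4.91538375e+01,  2.05877267e+01,  6.41224533e-01, -1.59913908e-02,
       -7.01354567e+01, -1.65057436e+01]), 'qd': array([-0.0368782 , -0.1630655 ,  0.17082582,  0.07414164, -0.01210292,
       -0.1724317 ]), 'joint_torque': array([-3.07505288e-03, -5.84162629e+01,  2.93753797e+01,  7.01547593e+00,
        1.02200807e-02, -3.02482033e-05]), 'tcp_pos': array([ 0.27800914, -0.61466623,  0.2427341 ]), 'eef_rot': array([ 96.11270841,  89.91667332, 120.44768271]), 'contact_force': array([ 0.61097829, -0.16024888, -0.32312917]), 'moment': array([ 0.00924099,  0.03691575, -0.0510356 ]), 'gripper_width': 0.08765680404569176}
```

View pics/top0b.png

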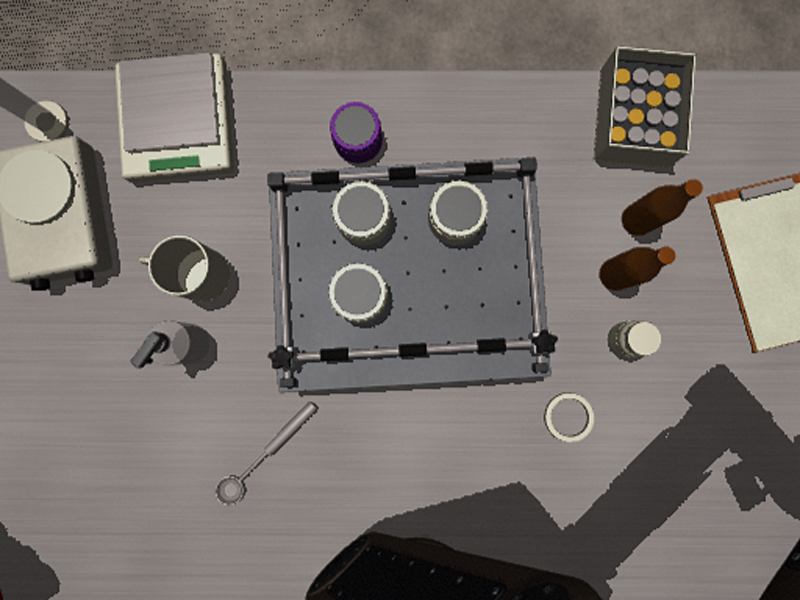

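View pics/side0.png

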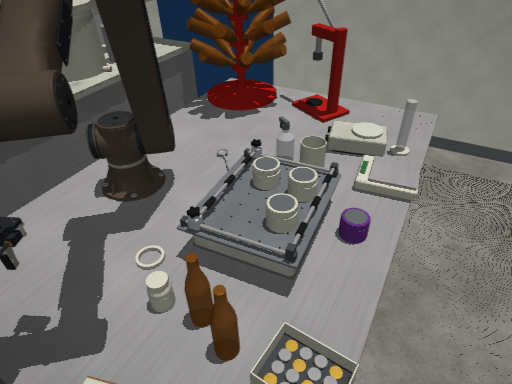

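The top view shows white jars on the platform at (361,211), (459,211) and (358,292). The purple look-alike at (356,130) stands off the platform on the bench and isn't meant. The narrow white jar at (640,338) and the lid ring at (569,417) are bystanders. I'll confirm with an enlarged crop.

```bash
python3 - <<'E'
import cv2
a=cv2.imread("pics/top0.png")[98:248,165:360];cv2.imwrite("pics/crop0.png",cv2.resize(a,None,fx=4,fy=4,interpolation=cv2.INTER_CUBIC))
E
```

```text
(no output)
```

View pics/crop0.png

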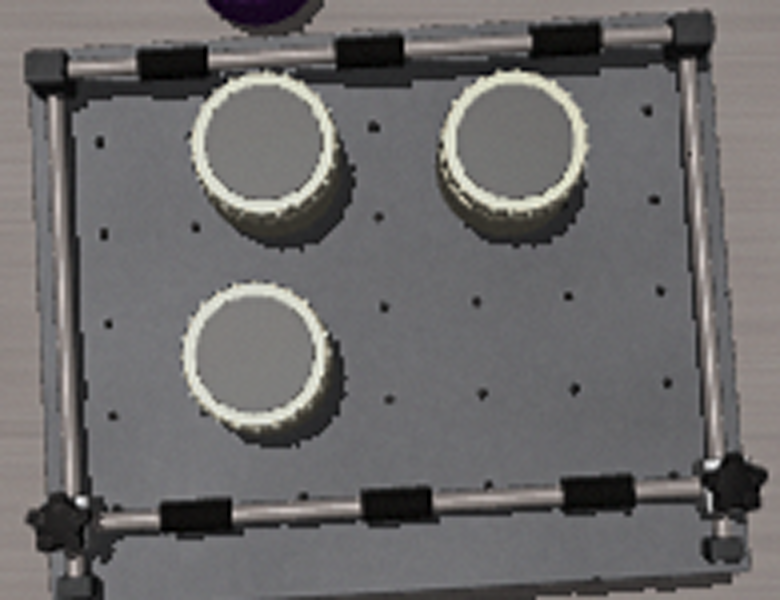

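The crop confirms three identical squat white jars on the platform. Lid centres are at (264,142), (515,142) and (256,354), back sleeves at (172,62), (369,51) and (567,41), and clamp sleeves at (197,515), (397,504) and (598,494).

```bash
cat > h.py <<'E'
import numpy as np
def ray(uv,z,cam="top",off=(0,0),f=1):
    d=np.load(f"{cam}.npz");K,P=d["K"],d["P"]
    u,v=[(c+.5)/f-.5+o for c,o in zip(uv,off)]
    k=P[:3,:3]@np.linalg.solve(K,[u,v,1]);return P[:3,3]+k*(z-P[2,3])/k[2]
E
python3 - <<'E'
from h import *
g=lambda p,z:ray(p,z,off=(165,98),f=4)[:2]
B=[g(p,.152+.003) for p in((172,62),(369,51),(567,41))]
C=[g(p,.152+.003) for p in((197,515),(397,504),(598,494))]
J=[g(p,.193) for p in((264,142),(515,142),(256,354))]
y=B[0]-B[2]; print("spacing",np.linalg.norm(y),"clampdist",np.linalg.norm(B[1]-C[1]))
ya=np.arctan2(*(-y[0],y[1]));y2=C[0]-C[2];print("yaw",np.degrees(ya),np.degrees(np.arctan2(-y2[0],y2[1])))
ax=(B[1]-C[1]); print("yaw x",np.degrees(np.arctan2(ax[1],ax[0])))
print("B",np.round(B,4),"C",np.round(C,4))
ya=np.mean([ya,np.arctan2(-y2[0],y2[1]),np.arctan2(ax[1],ax[0])])
R=np.array([[np.cos(ya),-np.sin(ya)],[np.sin(ya),np.cos(ya)]])
O=(np.mean(B,0)-R@[.160,0]+np.mean(C,0)+R@[.130,0])/2
np.savez("sh.npz",R=R,O=O,ya=ya);print("O",O,np.degrees(ya))
for j in J: print("jar world",j.round(4),"shaker",(R.T@(j-O)).round(4))
print("rim diam",[np.linalg.norm(g((191,142),.19)-g((336,142),.19))])
E
```

```text
spacing 0.25163882176341584 clampdist 0.2878663031965405
yaw 3.124495561175036 3.1353666197278787
yaw x 3.611069860945897
B [[ 0.7334  0.1547]
 [ 0.7406  0.0293]
 [ 0.7471 -0.0966]] C [[ 0.4461  0.1355]
 [ 0.4533  0.0112]
 [ 0.4598 -0.1137]]
O [0.58173871 0.01919378] 3.2903106806162707
jar world [0.6729 0.0928] shaker [0.0952 0.0683]
jar world [ 0.673 -0.06 ] shaker [ 0.0866 -0.0843]
jar world [0.5431 0.0967] shaker [-0.0341  0.0796]
rim diam [np.float64(0.0886885994347361)]
```

```bash
cat >> h.py <<'E'
from scipy.spatial.transform import Rotation as Ro
S=np.load("sh.npz")
def rep(r):
    s=r.get_state();T=Ro.from_euler("xyz",s["eef_rot"],degrees=True).as_matrix()
    yw=np.degrees(np.arctan2(T[1,1],T[0,1]))
    print("t",round(s["time_s"],2),"shaker",((S["R"].T@(s["tcp_pos"][:2]-S["O"]))*1e3).round(1),"z",(s["tcp_pos"][2]*1e3).round(1),"F",s["contact_force"].round(1),"w",round(s["gripper_width"]*1e3,1),"q6",s["joints"][5].round(1),"tooly yaw-shaker yaw",round(yw-np.degrees(S["ya"]),2),"tilt",np.round(T[:,0],3))
    return s,T
def need(r,x,y,z):
    s,T=rep(r);p=np.r_[S["O"]+S["R"]@np.array([x,y])/1e3,z/1e3]
    print("dp",(T.T@(p-s["tcp_pos"])*1e3).round(1))
E
python3 - <<'E'
from plant import r; from h import *
need(r,87,-21,320)
E
```

```text
t 0.1 shaker [-339.6 -615.4] z 242.7 F [ 0.6 -0.2 -0.3] w 87.7 q6 -16.5 tooly yaw-shaker yaw 111.04 tilt [-0.001  0.001 -1.   ]
dp [-76.8 401.7 611.6]
```

```bash
python3 -m jog '{"fingers":[0.5,0.5,0.5,0.5,0.5],"dp":[[-40,0,0],[-80,0,0],[-90,0,0],[-90,0,0],[-90,0,0]],"twist":[-7,-15,-23,-31,-38]}'
python3 -m jog '{"fingers":[0.5,0.5,0.5,0.5,0.5],"dp":[[0,0,0],[0,0,0],[0,0,0],[0,0,0],[0,0,0]],"twist":[-7,-14,-22,-30,-31]}'
python3 - <<'E'
from plant import r; from h import *
need(r,87,-21,320)
E
```

```text
time_s: 0.6
tcp_pos: [0.2781, -0.6147, 0.3329]
eef_rot: [40.9, 89.9, 103.6]
contact_force: [0.6, -0.6, -0.4]
gripper_width: 0.0532
time_s: 1.1
tcp_pos: [0.2781, -0.6145, 0.3324]
eef_rot: [16.2, 89.9, 110.0]
contact_force: [0.5, 0.1, 0.3]
gripper_width: 0.0437
t 1.1 shaker [-339.5 -615.2] z 332.4 F [0.5 0.1 0.3] w 43.7 q6 53.0 tooly yaw-shaker yaw -179.48 tilt [-0.001  0.002 -1.   ]
dp [  13.4 -431.9  590.3]
```

```bash
python3 -m jog '{"fingers":[0.5,0.5,0.5,0.5,0.5],"dp":[[0,-28,39],[0,-57,78],[0,-86,118],[0,-115,157],[0,-143,196]],"twist":[0,0,0,0,0]}'
python3 -m jog '{"fingers":[0.5,0.5,0.5,0.5,0.5],"dp":[[0,-28,39],[0,-57,78],[0,-86,118],[0,-115,157],[0,-143,196]],"twist":[0,0,0,0,0]}'
python3 -m jog '{"fingers":[0.5,0.5,0.5,0.5,0.5],"dp":[[0,-28,39],[0,-57,78],[0,-86,118],[0,-115,157],[0,-143,196]],"twist":[0,0,0,0,0]}'
python3 - <<'E'
from plant import r; from h import *
need(r,87,-21,160)
E
```

```text
time_s: 1.6
tcp_pos: [0.4084, -0.4076, 0.3326]
eef_rot: [15.0, 89.9, 108.6]
contact_force: [0.8, 0.7, 0.4]
gripper_width: 0.0438
time_s: 2.1
tcp_pos: [0.5396, -0.2012, 0.3331]
eef_rot: [9.4, 89.9, 102.7]
contact_force: [0.9, -1.1, 0.0]
gripper_width: 0.0437
time_s: 2.6
tcp_pos: [0.6715, 0.0049, 0.3333]
eef_rot: [15.6, 89.9, 108.8]
contact_force: [1.6, -0.7, 0.9]
gripper_width: 0.0439
t 2.6 shaker [ 88.8 -19.5] z 333.3 F [ 1.6 -0.7  0.9] w 43.9 q6 -13.8 tooly yaw-shaker yaw -180.13 tilt [-0.001  0.002 -1.   ]
dp [173.3   1.7  -1.9]
```

```bash
python3 -m jog '{"fingers":[0.5,0.5,0.5,0.5,0.5],"dp":[[45,0,-1],[90,1,-2],[130,2,-2],[160,2,-2],[173,2,-2]],"twist":[0,0,0,0,0]}'
python3 -m jog '{"fingers":[0.5,0.5,0.5,0.5,0.5],"dp":[[0,0,-4],[0,0,-8],[0,0,-12],[0,0,-16],[0,0,-20]],"twist":[0,0,0,0,0]}'
python3 - <<'E'
from plant import r; from h import *
need(r,87,-75,160)
E
```

```text
time_s: 3.1
tcp_pos: [0.6676, 0.0029, 0.1565]
eef_rot: [75.0, 89.6, 168.0]
contact_force: [0.4, -0.4, 0.5]
gripper_width: 0.0437
time_s: 3.6
tcp_pos: [0.6696, -0.0169, 0.1582]
eef_rot: [47.8, 89.8, 140.7]
contact_force: [0.3, 3.4, 3.4]
gripper_width: 0.0435
t 3.6 shaker [ 85.7 -41.1] z 158.2 F [0.3 3.4 3.4] w 43.5 q6 -12.0 tooly yaw-shaker yaw -180.33 tilt [-0.003  0.002 -1.   ]
dp [ -1.9  -1.5 -33.9]
```

```bash
python3 -m jog '{"fingers":[0.5,0.5,0.5,0.5,0.5],"dp":[[-1,0,-5],[-1,-1,-10],[-1,-1,-15],[-1,-1,-20],[-1,-1,-25]],"twist":[0,0,0,0,0]}'
python3 -m jog '{"fingers":[0.5,0.5,0.5,0.5,0.5],"dp":[[0,0,-3],[0,0,-6],[0,0,-8],[0,0,-8],[0,0,-8]],"twist":[0,0,0,0,0]}'
python3 - <<'E'
from plant import r; from h import *
need(r,87,-75,160)
c=r.capture("top");import cv2
cv2.imwrite("pics/top1.png",cv2.resize(cv2.cvtColor(c["frame"],cv2.COLOR_RGB2BGR)[98:248,165:360],None,fx=4,fy=4,interpolation=cv2.INTER_CUBIC))
E
```

```text
time_s: 4.1
tcp_pos: [0.6723, -0.0421, 0.1595]
eef_rot: [35.8, 89.8, 128.7]
contact_force: [0.4, 3.8, 4.1]
gripper_width: 0.044
time_s: 4.6
tcp_pos: [0.6726, -0.0504, 0.1592]
eef_rot: [45.7, 89.8, 138.6]
contact_force: [-0.2, 0.1, -0.4]
gripper_width: 0.0438
t 4.6 shaker [ 86.8 -74.7] z 159.2 F [-0.2  0.1 -0.4] w 43.8 q6 -9.1 tooly yaw-shaker yaw -180.33 tilt [-0.002  0.002 -1.   ]
dp [-0.8 -0.2 -0.3]
```

View pics/top1.png

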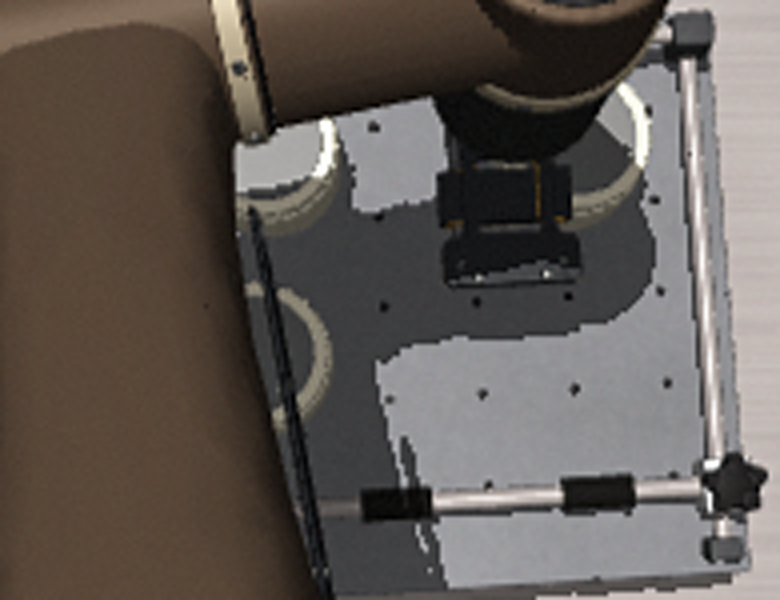

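The gripper is in the way, but jar B's right rim moved from x≈587 to 651 px (about 39 mm), so it is close to y −124. Next is jar A, pushed −y from its left side.

```bash
python3 -m jog '{"fingers":[0.5,0.5,0.5,0.5,0.5],"dp":[[0,0,6],[0,0,12],[-40,0,14],[-80,0,14],[-90,0,14]],"twist":[0,0,0,0,0]}'
python3 -m jog '{"fingers":[0.5,0.5,0.5,0.5,0.5],"dp":[[0,-2,40],[0,-4,85],[0,-6,130],[0,-7,175],[0,-7,195]],"twist":[0,0,0,0,0]}'
python3 - <<'E'
from plant import r; from h import *
need(r,94,134,160)
E
```

```text
time_s: 5.15
tcp_pos: [0.674, -0.0362, 0.2544]
eef_rot: [-67.5, 89.7, 25.5]
contact_force: [0.9, -0.2, 0.7]
gripper_width: 0.0438
time_s: 5.65
tcp_pos: [0.67, 0.1627, 0.2543]
eef_rot: [-63.9, 89.8, 29.3]
contact_force: [-0.8, 0.4, 0.3]
gripper_width: 0.0437
t 5.65 shaker [ 96.3 138.2] z 254.3 F [-0.8  0.4  0.3] w 43.7 q6 -26.6 tooly yaw-shaker yaw -180.12 tilt [ 0.004  0.002 -1.   ]
dp [94.2  2.7 -4.4]
```

```bash
python3 -m jog '{"fingers":[0.5,0.5,0.5,0.5,0.5],"dp":[[25,2,-3],[50,3,-4],[75,3,-4],[94,3,-4],[94,3,-4]],"twist":[0,0,0,0,0]}'
python3 -m jog '{"fingers":[0.5,0.5,0.5,0.5,0.5],"dp":[[0,0,-6],[0,0,-12],[0,0,-17],[0,0,-22],[0,0,-27]],"twist":[0,0,0,0,0]}'
python3 - <<'E'
from plant import r; from h import *
need(r,94,51,160)
E
```

```text
time_s: 6.15
tcp_pos: [0.6656, 0.1581, 0.1567]
eef_rot: [93.6, 89.9, -173.2]
contact_force: [0.3, 0.2, -0.3]
gripper_width: 0.0442
time_s: 6.65
tcp_pos: [0.6677, 0.1312, 0.1578]
eef_rot: [-4.7, 89.9, 88.4]
contact_force: [0.3, 3.8, 1.8]
gripper_width: 0.0439
t 6.65 shaker [ 92.2 106.9] z 157.8 F [0.3 3.8 1.8] w 43.9 q6 -24.3 tooly yaw-shaker yaw -180.14 tilt [ 0.     0.001 -1.   ]
dp [ -2.3  -1.9 -55.9]
```

```bash
python3 -m jog '{"fingers":[0.5,0.5,0.5,0.5,0.5],"dp":[[-1,0,-5],[-1,0,-11],[-1,0,-17],[-1,0,-23],[-1,0,-29]],"twist":[0,0,0,0,0]}'
python3 -m jog '{"fingers":[0.5,0.5,0.5,0.5,0.5],"dp":[[0,0,-6],[0,0,-12],[0,0,-18],[0,0,-23],[0,0,-26]],"twist":[0,0,0,0,0]}'
python3 - <<'E'
from plant import r; from h import *
need(r,94,51,160)
E
```

```text
time_s: 7.15
tcp_pos: [0.6695, 0.1019, 0.159]
eef_rot: [-29.0, 89.9, 64.1]
contact_force: [-0.3, 4.1, 1.9]
gripper_width: 0.0438
time_s: 7.65
tcp_pos: [0.671, 0.0754, 0.159]
eef_rot: [-31.2, 89.9, 61.9]
contact_force: [-0.8, 4.2, 1.5]
gripper_width: 0.0434
t 7.65 shaker [92.4 51. ] z 159.0 F [-0.8  4.2  1.5] w 43.4 q6 -19.7 tooly yaw-shaker yaw -180.15 tilt [ 0.001  0.001 -1.   ]
dp [-1.  -1.6  0. ]
```

```bash
python3 -m jog '{"fingers":[0.5,0.5,0.5,0.5,0.5],"dp":[[0,0,6],[0,0,12],[-40,0,14],[-80,0,14],[-90,0,14]],"twist":[0,0,0,0,0]}'
python3 -m jog '{"fingers":[0.5,0.5,0.5,0.5,0.5],"dp":[[0,40,-12],[0,80,-25],[0,110,-38],[0,126,-48],[0,126,-48]],"twist":[0,0,0,0,0]}'
python3 - <<'E'
from plant import r; from h import *
need(r,-34,16,160)
E
```

```text
time_s: 8.15
tcp_pos: [0.672, 0.09, 0.2542]
eef_rot: [-76.9, 89.6, 16.3]
contact_force: [-0.1, -0.2, 0.3]
gripper_width: 0.0438
time_s: 8.65
tcp_pos: [0.5468, 0.0342, 0.2538]
eef_rot: [-76.4, 89.6, 16.8]
contact_force: [0.0, 0.3, 0.6]
gripper_width: 0.0437
t 8.65 shaker [-34.  17.] z 253.8 F [0.  0.3 0.6] w 43.7 q6 -20.9 tooly yaw-shaker yaw -180.1 tilt [ 0.007  0.002 -1.   ]
dp [93.8  0.7 -1.2]
```

```bash
python3 -m jog '{"fingers":[0.5,0.5,0.5,0.5,0.5],"dp":[[25,0,-1],[50,0,-1],[75,1,-1],[94,1,-1],[94,1,-1]],"twist":[0,0,0,0,0]}'
python3 -m jog '{"fingers":[0.5,0.5,0.5,0.5,0.5],"dp":[[0,0,6],[0,0,12],[0,0,17],[0,0,22],[0,0,27]],"twist":[0,0,0,0,0]}'
python3 - <<'E'
from plant import r; from h import *
need(r,-34,75,160)
E
```

```text
time_s: 9.15
tcp_pos: [0.5451, 0.0332, 0.1568]
eef_rot: [-82.7, 89.9, 10.5]
contact_force: [1.1, -0.9, 0.2]
gripper_width: 0.0438
time_s: 9.65
tcp_pos: [0.5439, 0.0607, 0.1575]
eef_rot: [-83.6, 89.8, 9.6]
contact_force: [-0.2, -2.7, 1.2]
gripper_width: 0.0438
t 9.65 shaker [-35.4  43.6] z 157.5 F [-0.2 -2.7  1.2] w 43.8 q6 -23.8 tooly yaw-shaker yaw -180.09 tilt [ 0.003  0.001 -1.   ]
dp [-2.5 -1.4 31.4]
```

```bash
python3 -m jog '{"fingers":[0.5,0.5,0.5,0.5,0.5],"dp":[[-1,0,5],[-1,0,11],[-1,0,17],[-1,0,22],[-1,0,27]],"twist":[0,0,0,0,0]}'
python3 -m jog '{"fingers":[0.5,0.5,0.5,0.5,0.5],"dp":[[0,0,2],[0,0,4],[0,0,5],[0,0,5],[0,0,5]],"twist":[0,0,0,0,0]}'
python3 - <<'E'
from plant import r; from h import *
need(r,-34,75,160)
E
python3 -m jog '{"fingers":[0.5,0.5,0.5,0.5,0.5],"dp":[[0,0,-6],[0,0,-12],[-40,0,-14],[-80,0,-14],[-90,0,-14]],"twist":[0,0,0,0,0]}'
python3 -m jog '{"fingers":[0,0,0,0,0],"dp":[[0,30,-12],[0,70,-25],[0,110,-40],[0,135,-55],[0,145,-60]],"twist":[0,0,0,0,0]}'
python3 - <<'E'
from plant import r; from h import *
need(r,-175,0,160)
c=r.capture("top");import cv2
cv2.imwrite("pics/top2.png",cv2.resize(cv2.cvtColor(c["frame"],cv2.COLOR_RGB2BGR)[98:248,165:360],None,fx=4,fy=4,interpolation=cv2.INTER_CUBIC))
E
```

```text
time_s: 10.15
tcp_pos: [0.5425, 0.088, 0.1587]
eef_rot: [-87.0, 89.8, 6.3]
contact_force: [1.5, -3.6, 2.5]
gripper_width: 0.0439
time_s: 10.65
tcp_pos: [0.5422, 0.0931, 0.1587]
eef_rot: [-82.3, 89.8, 10.9]
contact_force: [-0.1, -1.1, 0.5]
gripper_width: 0.044
t 10.65 shaker [-35.2  76.1] z 158.7 F [-0.1 -1.1  0.5] w 44.0 q6 -27.0 tooly yaw-shaker yaw -180.08 tilt [ 0.004  0.001 -1.   ]
dp [-1.3 -1.2 -1. ]
time_s: 11.15
tcp_pos: [0.5447, 0.079, 0.2533]
eef_rot: [-77.8, 89.4, 15.4]
contact_force: [-0.2, 0.1, -0.8]
gripper_width: 0.0437
time_s: 11.65
tcp_pos: [0.401, 0.0096, 0.2517]
eef_rot: [-73.7, 89.4, 19.5]
contact_force: [0.7, -0.1, 1.0]
gripper_width: 0.0094
t 11.65 shaker [-181.     0.8] z 251.7 F [ 0.7 -0.1  1. ] w 9.4 q6 -26.9 tooly yaw-shaker yaw -180.11 tilt [ 0.01   0.004 -1.   ]
dp [91.8 -5.  -1. ]
```

View pics/top2.png

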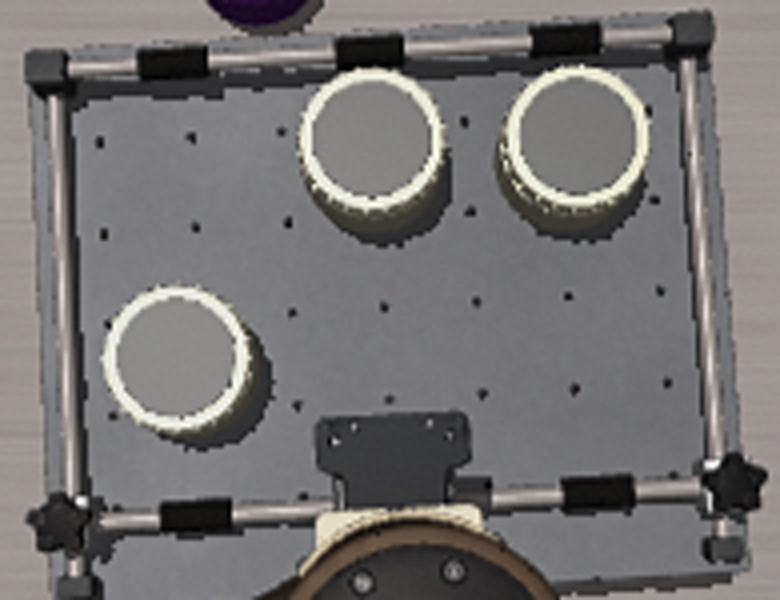

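The view is clear now: the jar lids are at (177,358), (372,138) and (578,138). I'll compute their shaker coordinates.

```bash
python3 - <<'E'
from h import *
for p in((177,358),(372,138),(578,138)):
    j=ray(p,.193,off=(165,98),f=4)[:2];print(((S["R"].T@(j-S["O"]))*1e3).round(1))
E
```

```text
[-33.9 127.3]
[94.   2.5]
[  86.9 -122.7]
```

```bash
python3 -m jog '{"fingers":[0,0,0,0,0],"dp":[[25,-1,-1],[50,-1,-1],[75,-1,-1],[92,-1,-1],[92,-1,-1]],"twist":[0,0,0,0,0]}'
python3 -m jog '{"fingers":[0,0,0,0,0],"dp":[[0,-5,0],[0,-10,0],[0,-15,0],[0,-20,0],[0,-25,0]],"twist":[0,0,0,0,0]}'
python3 - <<'E'
from plant import r; from h import *
need(r,-100,0,160)
E
```

```text
time_s: 12.2
tcp_pos: [0.402, 0.0084, 0.1578]
eef_rot: [-75.4, 89.6, 17.7]
contact_force: [0.3, -0.1, 0.6]
gripper_width: -0.0
time_s: 12.7
tcp_pos: [0.4274, 0.0098, 0.1583]
eef_rot: [-73.9, 89.6, 19.2]
contact_force: [-4.0, 0.6, 2.1]
gripper_width: 0.0007
t 12.7 shaker [-154.7   -0.5] z 158.3 F [-4.   0.6  2.1] w 0.7 q6 -25.0 tooly yaw-shaker yaw -180.17 tilt [ 0.007  0.002 -1.   ]
dp [ -1.3 -54.7   0.7]
```

```bash
for i in 1; do :; done
python3 -m jog '{"fingers":[0,0,0,0,0],"dp":[[-1,-8,0],[-1,-16,0],[-1,-24,0],[-1,-32,0],[-1,-40,0]],"twist":[0,0,0,0,0]}'
python3 -m jog '{"fingers":[0,0,0,0,0],"dp":[[0,-6,0],[0,-12,0],[0,-18,0],[0,-24,0],[0,-30,0]],"twist":[0,0,0,0,0]}'
python3 -m jog '{"fingers":[0,0,0,0,0],"dp":[[0,-6,0],[0,-12,0],[0,-18,0],[0,-24,0],[0,-30,0]],"twist":[0,0,0,0,0]}'
python3 - <<'E'
from plant import r; from h import *
need(r,10,0,160)
c=r.capture("top");import cv2
cv2.imwrite("pics/top3.png",cv2.resize(cv2.cvtColor(c["frame"],cv2.COLOR_RGB2BGR)[98:248,165:360],None,fx=4,fy=4,interpolation=cv2.INTER_CUBIC))
E
```

```text
time_s: 13.2
tcp_pos: [0.4675, 0.0118, 0.1592]
eef_rot: [-73.4, 89.7, 19.8]
contact_force: [-5.9, 1.5, -0.7]
gripper_width: 0.0003
time_s: 13.7
tcp_pos: [0.4977, 0.0137, 0.1592]
eef_rot: [-68.3, 89.7, 24.8]
contact_force: [-5.9, 1.6, 0.5]
gripper_width: 0.0003
time_s: 14.2
tcp_pos: [0.528, 0.0155, 0.1592]
eef_rot: [-62.6, 89.7, 30.5]
contact_force: [-6.0, 3.2, 0.5]
gripper_width: 0.0003
t 14.2 shaker [-53.9  -0.6] z 159.2 F [-6.   3.2  0.5] w 0.3 q6 -19.8 tooly yaw-shaker yaw -180.18 tilt [ 0.004  0.002 -1.   ]
dp [ -0.5 -63.9   0.8]
```

View pics/top3.png

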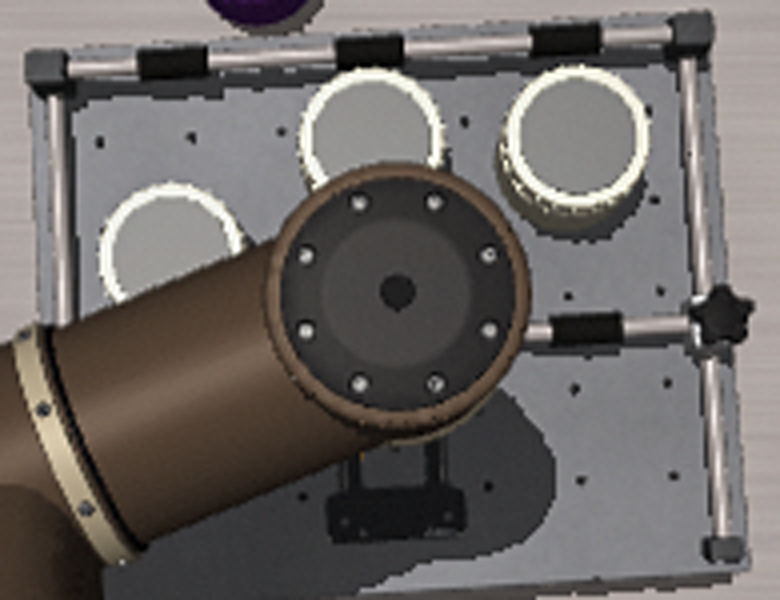

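Jar C is travelling straight, with its lid now at (171,254), and the bar is square, with its right sleeve at (587,329). I'll keep pushing and watch the force.

```bash
python3 -m jog '{"fingers":[0,0,0,0,0],"dp":[[0,-6,0],[0,-12,0],[0,-18,0],[0,-24,0],[0,-30,0]],"twist":[0,0,0,0,0]}'
python3 -m jog '{"fingers":[0,0,0,0,0],"dp":[[0,-5,0],[0,-10,0],[0,-15,0],[0,-20,0],[0,-25,0]],"twist":[0,0,0,0,0]}'
python3 -m jog '{"fingers":[0,0,0,0,0],"dp":[[0,-3,0],[0,-5,0],[0,-7,0],[0,-9,0],[0,-11,0]],"twist":[0,0,0,0,0]}'
python3 - <<'E'
from plant import r; from h import *
need(r,20,0,160)
E
```

```text
time_s: 14.75
tcp_pos: [0.5591, 0.0174, 0.1592]
eef_rot: [-64.8, 89.7, 28.3]
contact_force: [-4.8, 1.1, -0.6]
gripper_width: 0.0003
time_s: 15.25
tcp_pos: [0.5843, 0.0189, 0.1593]
eef_rot: [-60.6, 89.7, 32.6]
contact_force: [-4.8, 2.1, -0.1]
gripper_width: 0.0004
time_s: 15.75
tcp_pos: [0.5942, 0.0196, 0.1592]
eef_rot: [-35.4, 89.8, 57.7]
contact_force: [-10.9, 2.3, 3.2]
gripper_width: 0.0005
t 15.75 shaker [12.5 -0.3] z 159.2 F [-10.9   2.3   3.2] w 0.5 q6 -17.5 tooly yaw-shaker yaw -180.16 tilt [ 0.001  0.002 -1.   ]
dp [-0.7 -7.5  0.4]
```

```bash
python3 -m jog '{"fingers":[0,0,0,0,0],"dp":[[0,-1,0],[0,-2,0],[0,-3,0],[0,-4,0],[0,-5,0]],"twist":[0,0,0,0,0]}'
python3 -m jog '{"fingers":[0,0,0,0,0],"dp":[[0,-1,0],[0,-1,0],[0,-2,0],[0,-2,0],[0,-3,0]],"twist":[0,0,0,0,0]}'
python3 - <<'E'
from plant import r; from h import *
need(r,20,0,160)
E
```

```text
time_s: 16.25
tcp_pos: [0.5981, 0.0198, 0.1593]
eef_rot: [15.6, 89.9, 108.7]
contact_force: [-9.5, 2.6, 3.7]
gripper_width: 0.0007
time_s: 16.75
tcp_pos: [0.5999, 0.0199, 0.1593]
eef_rot: [54.7, 89.8, 147.9]
contact_force: [-10.5, 2.6, 4.5]
gripper_width: 0.0007
t 16.75 shaker [18.2 -0.3] z 159.3 F [-10.5   2.6   4.5] w 0.7 q6 -17.2 tooly yaw-shaker yaw -180.16 tilt [-0.003  0.002 -1.   ]
dp [-0.7 -1.8  0.3]
```

```bash
python3 -m jog '{"fingers":[0,0,0,0,0],"dp":[[0,-1,0],[0,-2,0],[0,-3,0],[0,-3,0],[0,-4,0]],"twist":[0,0,0,0,0]}'
python3 -m jog '{"fingers":[0,0,0,0,0],"dp":[[0,-1,0],[0,-1,0],[0,-2,0],[0,-2,0],[0,-3,0]],"twist":[0,0,0,0,0]}'
python3 - <<'E'
from plant import r; from h import *
need(r,20,0,160)
E
```

```text
time_s: 17.25
tcp_pos: [0.6021, 0.02, 0.1593]
eef_rot: [73.9, 89.6, 167.1]
contact_force: [-16.3, 2.8, 9.3]
gripper_width: 0.0005
time_s: 17.75
tcp_pos: [0.6022, 0.02, 0.1594]
eef_rot: [81.8, 89.3, 174.9]
contact_force: [-19.9, 4.9, 13.1]
gripper_width: 0.0006
t 17.75 shaker [20.5 -0.4] z 159.4 F [-19.9   4.9  13.1] w 0.6 q6 -17.0 tooly yaw-shaker yaw -180.17 tilt [-0.012  0.001 -1.   ]
dp [-0.6  0.5  0.4]
```

The force rose to about 20 N and motion stopped where I expected. I'll back off, lift and check.

```bash
python3 -m jog '{"fingers":[0,0,0,0,0],"dp":[[0,3,0],[0,8,0],[0,18,0],[0,30,0],[0,40,0]],"twist":[0,0,0,0,0]}'
python3 -m jog '{"fingers":[0,0,0,0,0],"dp":[[-30,0,0],[-70,20,0],[-100,60,0],[-100,105,0],[-100,145,0]],"twist":[0,0,0,0,0]}'
python3 - <<'E'
from plant import r; from h import *
rep(r);import cv2
c=r.capture("top");d=r.capture("side")
b=lambda c:cv2.cvtColor(c["frame"],cv2.COLOR_RGB2BGR)
cv2.imwrite("pics/top4.png",cv2.resize(b(c)[98:248,165:360],None,fx=4,fy=4,interpolation=cv2.INTER_CUBIC))
cv2.imwrite("pics/side4.png",b(d))
E
```

```text
time_s: 18.25
tcp_pos: [0.5613, 0.0177, 0.1599]
eef_rot: [81.4, 89.3, 174.5]
contact_force: [-0.2, 0.1, 0.5]
gripper_width: 0.0002
time_s: 18.75
tcp_pos: [0.4159, 0.0093, 0.2623]
eef_rot: [73.0, 89.4, 166.1]
contact_force: [-0.9, 0.3, 1.1]
gripper_width: 0.0009
t 18.75 shaker [-166.1   -0.3] z 262.3 F [-0.9  0.3  1.1] w 0.9 q6 -25.1 tooly yaw-shaker yaw -180.2 tilt [-0.01   0.002 -1.   ]
```

View pics/top4.png

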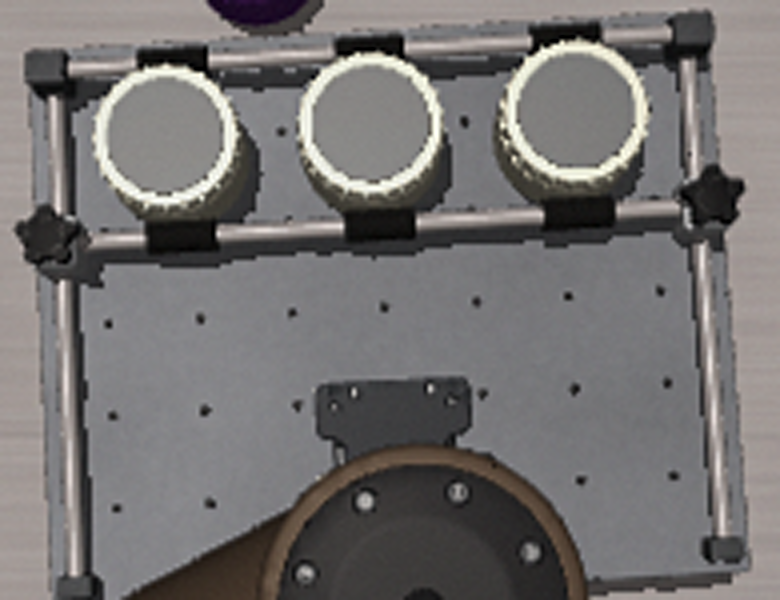

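View pics/side4.png

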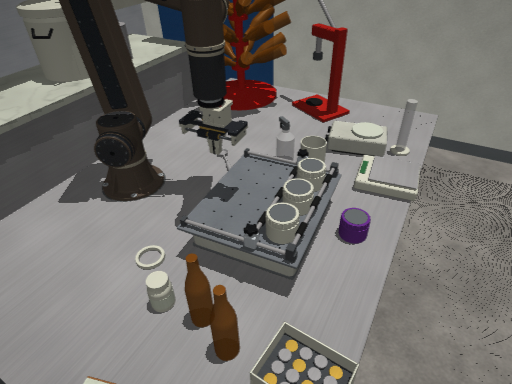

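The row is clamped. Lids are at (167,136), (371,123) and (576,112), clamp sleeves at (182,233), (381,223) and (580,213). The bystanders look unmoved in the side view. I'll check the numbers.

```bash
python3 - <<'E'
from h import *
g=lambda p,z:ray(p,z,off=(165,98),f=4)[:2]
sh=lambda w:((S["R"].T@(w-S["O"]))*1e3)
B=[sh(g(p,.155)) for p in((172,62),(369,51),(567,41))];C=[sh(g(p,.155)) for p in((182,233),(381,223),(580,213))]
C0=[sh(g(p,.155)) for p in((197,515),(397,504),(598,494))]
J=[sh(g(p,.193)) for p in((167,136),(371,123),(576,112))]
for b,c,c0,j in zip(B,C,C0,J): print("back",b.round(1),"jar",j.round(1),"clamp",c.round(1),"jar-seat",(j-b+[56,0]).round(1),"gap",(b-c)[0].round(1),"travel",(c-c0)[0].round(1))
E
```

```text
back [159.2 126.5] jar [102.3 127.2] clamp [ 48.9 125.2] jar-seat [-0.9  0.7] gap 110.3 travel 177.6
back [159.2   1. ] jar [103.3   2.6] clamp [48.2 -0.5] jar-seat [0.1 1.6] gap 110.9 travel 176.9
back [ 158.4 -125.1] jar [ 103.  -122.6] clamp [  47.6 -126.1] jar-seat [0.6 2.5] gap 110.9 travel 176.9
```

```bash
python3 - <<'E'
from plant import r
print(r.close_job())
E
```

```text
the job is handed in; nothing more can be done
None
```

The three jars are lined up against the back bar and clamped, and I've handed the job in after about 19 s of robot time. No verdict came back.

I nudged each jar sideways in front of its sleeve, using the half-open fingers as a cradle. Then I slid the near bar up with the closed fingers; it carried the jars back against the back bar and stopped at about 20 N.

**Last checks, from the top camera after backing off:**

| Jar | Offset from its place, x (mm) | Offset from its place, y (mm) | Clamp travel measured there (mm) |
|---|---|---|---|
| Left | −0.9 | +0.7 | 177.6 |
| Middle | +0.1 | +1.6 | 176.9 |
| Right | +0.6 | +2.5 | 176.9 |

- **Limits:** every jar is well inside the 12 mm limit, and the clamp travel is above the required 173 mm.
- **Bar spacing:** the bars measured about 110.7 mm apart, against 112 mm expected. That is within the camera error of about 2 mm.
- **By eye only:** the jars look upright and the bystanders unmoved in the last side picture. I did not measure either.

No check failed.

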